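# Slide the large petri dish out of the crowded tray

### The job

Get the large petri dish out of the crowded open-ended tray: slide it flat along the metal, past the medium dish that lies in its way, until it lies inside the ring engraved on the apron. It is too wide to grip, so drag it by light pressure on its lid, which cracks at 30 N; never lift or tip it. Everything else that lies in the tray must stay inside the tray, and the two bottles standing on the bench must be left alone.

Things in the scene. Friction and masses are not known exactly. Their poses are not given: they have to be found in the camera images.
- dish_tray: fixed aluminium tray; origin on the bench under the tray; its -x points out of the open end (about world +y). Plate top at z = 4 mm, level from the tray onto the apron. Inside: x = -112 mm (open end, no lip) to +117 (back wall), y = -120 to +120; walls 5 mm thick, tops at z = 26 mm. Polished, slick. Unwalled apron: the same plate from x = -112 to -244 mm, 250 mm wide
- ring_centre (a point): centre of the ring engraved on the apron, on the plate's top (tray frame x = -178 mm, y = 0, z = 4 mm); ring 112 mm in diameter
- large_dish: target: largest of 3 clear lidded petri dishes, 90 mm across, 15 high, 60-130 g, too wide to grip; origin: centre of underside, z up. Near the back wall, at tray y about +62 or -62 mm. Hard flat lid (1 mm too deep is 10 to 30 N), cracks if fingers push it with over 30 N: feel the pressure. Closed fingertips on its middle with 3 to 8 N drag it, with little slip
- medium_dish: clear round petri dish with lid, 62 mm in diameter, 15 mm high, about 45 g; origin at the centre of its underside, z up. It lies in the middle of the tray's open end, in the large dish's way; it may be pressed, pushed or gripped, and there is free floor on either side of it up to the side walls
- small_dish: clear round petri dish, 48 mm in diameter, 12 mm high, lying near the back wall in the half of the tray where the large dish is not; origin at the centre of its underside; stays in the tray
- microtube: clear 1.5 ml tube with a cap, 42 x 13 x 16 mm, lying between the two dishes at the back, on the tray's middle line; origin at the centre of its underside; stays in the tray
- back_forceps: steel forceps 140 x 10 x 9 mm lying along the foot of the back wall; origin at the centre of its underside; stays in the tray
- bottle: bottle with a blue cap, 70 mm in diameter, 141 mm high, standing on the bench on the far left, a bystander; origin at the centre of its underside
- little_bottle: bottle with a blue cap, 56 mm in diameter, 103 mm high, standing on the bench on the near left, a bystander; origin at the centre of its underside
- microtube_b: another such tube, lying on the tray's middle line, between the first tube and the medium dish; stays in the tray

How it is judged:
By the outcome, as a careful person would: the job done as asked, in the order asked, and still so for the second after the job is handed in, with the robot touching nothing.
It also fails if it takes over 72 s, if anything falls off the work surface, if the arm or the gripper's body presses on something with over 40 N, if the wrist force passes 120 N, or if a joint passes its speed limit or range.

### The arm

A 6-joint arm with a two-finger parallel gripper is mounted at the origin on a cart in front of the work surface, level with it; the furniture and walls round the work are solid. World frame = base frame: x ahead of the robot, y to its left, z up, the work surface at z = 0. Lengths are in mm, angles in rad, forces in N, time in s.
With the tool pointing down it reaches from about 350 to 875 mm from the base axis. Payload 4.2 kg.
Tool frame: the origin (TCP) lies at the very end of the fingers, on their centre line; the grasp point (between the pads) lies 19 mm behind it; z points along the fingers, y is the direction in which the jaws open and shut (so a half turn about z gives the same grasp; the last joint's range is limited). The gripper opens to 85 mm and grips with 20 to 120 N. Pads are 22 mm wide; open, the fingers measure 114 mm over their backs; the gripper's body (76 mm by 85 mm) begins 54 mm behind the grasp point. The pads swing forward as they close: fully open they stand 13 mm farther back than shut.
Start: joints at [-1.073, 0.385, 0.008, 0, -1.194, -0.259], TCP at [147.853, -607.239, 231.312] pointing down, gripper open.
Joint ranges: [-3.14, 3.14], [-1.21, 2.06], [-1.07, 1.41], [-3.16, 2.05], [-2.99, -0.16], [-3.1, 3.1]. Speed limits (rad/s): [2.79, 2.79, 3.14, 3.14, 3.14, 3.14].

### API

Orientations are given as a unit quaternion [x, y, z, w].
In Python, from bench import telemetry, eyes, arm gives the robot as it stands. The module is installed in compiled form; this text tells all that it offers.
- The arm moves only by the tool move_arm, never from a script. Its argument "deltas" is text: rows parted by semicolons, each of 6 numbers parted by spaces: the shift along the tool's x, y, z in cm, then the turn, a rotation vector about the tool's x, y, z in rad. A call has 1 to 12 rows; each row shifts and turns the commanded pose from where the row before left it, along the tool's axes as they then stand; what a row does not reach is not made up. A row lasts 1/8 s, in which the tool goes at most 62.5 mm and 10.7 degrees, less where a joint would pass 70% of its speed; a pose out of reach is approached as far as the arm can. A call is refused whole if a number of a shift passes 6.25 or a number of a turn 0.188, either way. A call with a gripper value outside its range is refused whole. "grip" is the finger opening in cm, from 0 to 8.54, set as the call begins (left out, the last holds). The fingers move at their own pace and stop on an object; the grip force is fixed at half the most. Time passes only in rows, so rows that do not move let the fingers close. It gives the time, the measured TCP pose, the force and the opening at its end, in the units of the state.
- telemetry.read_state(): the state, without advancing time (a new reading comes with each control period).
- eyes.get_image(name): name is "side" or "top" or "wrist"; returns a dict with "pixels" (384x512x3 uint8, blue, green, red), "range_z" (384x512 float32, mm along the optical axis (not along the pixel's ray), 0 where there is no reading), "fx", "fy", "cx", "cy" (pixels), "origin" and "orientation" of the camera in the world; the wrist camera has in their place "tool_from_camera" (4x4, takes a point from camera to tool coordinates, whose origin is the TCP and whose axes are the flange's). Camera axes: x right, y up, looking along -z (the intrinsics and any distortion apply to the point x, -y, -z); pixel columns grow to the right and rows downward; lengths in mm; the calibration is good to about 2 mm. A picture is of the moment at which its call begins: read the wrist's pose just before it.
- arm.job_done(): hands the job in, once; it reports no verdict.
Trained networks look in a picture, given as the dict that the camera call returned (one of the last four; its "shot" number tells which), for a name from the list of things; names that differ only in an ending like _2 or _b are one class to them, and where a whole thing is asked for, a point or a joint stands for the part that bears it (a point fixed in the world has none). Each returns a list of dicts, best first, with "p" (0 to 1); they miss things now and then, are a little off and sometimes report something else, mostly with a low value. They report only what shows in the picture. A call takes as long as a camera call.
- eyes.boxes_of(picture, name): "point" ([x, y, z] in mm, in world coordinates, good to about 4 mm: the middle of the surface that is visible of it).
The state is a dict: "clock": time; "joints": joint angles; "joint_vel": joint speeds; "joint_efforts": joint torques, N m; "position": TCP position; "ee_rot": TCP orientation; "contact_force": force on the tool from outside, world axes, zero at the start; "wrist_torque": the same for the moment, N m; "gripper_width": finger opening in mm.
Only numpy, scipy, OpenCV 4.12 (cv2) and the standard library are available. Lean on these libraries where they do the work, as an engineer would, in place of code of your own. Each camera call takes 0.05 s, during which the arm holds its last target.

## Working session

There is one attempt and no reset: what is moved stays moved. The work goes in short steps, Python scripts to look and compute and a tool call to move; the robot and the scene stay as the last step left them, time stands still between calls to the robot, and variables do not carry over. Pictures are saved under pics/ and viewed, and the job is handed in when it is done.

Besides the shell and the picture viewer there is one more tool, called as name(argument=value, ...) on one line, values as JSON. move_arm: Moves the arm, as the interface text tells. Its arguments: {"type":"object","properties":{"deltas":{"type":"string"},"grip":{"type":"number"}},"required":["deltas"]}

```bash
mkdir -p pics; python3 - <<'E'
from bench import telemetry, eyes, arm
import cv2, numpy as np
s=telemetry.read_state()
for k,v in s.items(): print(k,np.round(v,3))
for n in ["top","side"]:
    d=eyes.get_image(n)
    cv2.imwrite(f"pics/{n}0.png",d["pixels"])
    print(n,d["fx"],d["cx"],d["cy"],d["origin"],d["orientation"],[k for k in d])
    for o in ["dish_tray","large_dish","medium_dish","small_dish","microtube","back_forceps","bottle","little_bottle"]:
        print(o,[(np.round(r["point"]).tolist(),round(r["p"],2)) for r in eyes.boxes_of(d,o)[:4]])
E
```

```text
clock 0.0
joints [-1.073  0.386  0.007 -0.    -1.194 -0.259]
joint_vel [ 0.    -0.    -0.    -0.001 -0.    -0.001]
joint_efforts [ 0.0000e+00 -3.9229e+01  1.8840e+01  4.1860e+00 -5.0000e-03  0.0000e+00]
position [ 147.712 -606.704  230.232]
ee_rot [-0.119  0.993  0.001 -0.   ]
contact_force [-0.001 -0.574 -0.216]
wrist_torque [-0.002  0.026 -0.004]
gripper_width 85.589
top 462.92014682227415 261.8985336915584 193.1850224237944 [ 328.61400768   34.93470535 1170.39185772] [ 0.06800938 -0.06673659 -0.69575288  0.7119332 ] ['pixels', 'range_z', 'fx', 'fy', 'cx', 'cy', 'origin', 'orientation', 'shot']
dish_tray [([572.0, -50.0, 6.0], 0.86)]
large_dish [([609.0, -181.0, 14.0], 0.9)]
medium_dish [([566.0, -63.0, 20.0], 0.96)]
small_dish [([494.0, -158.0, 2.0], 0.87)]
microtube [([562.0, -129.0, 14.0], 0.53), ([549.0, -196.0, 14.0], 0.45)]
back_forceps [([570.0, -242.0, 5.0], 0.64)]
bottle [([736.0, 290.0, 87.0], 0.97)]
little_bottle [([346.0, 275.0, 106.0], 0.91)]
side 366.52185765735743 261.46469739172267 191.2812054757659 [ 435.54039362 -888.39914575  466.67752487] [ 0.54663692 -0.02318149 -0.04170813  0.83600905] ['pixels', 'range_z', 'fx', 'fy', 'cx', 'cy', 'origin', 'orientation', 'shot']
dish_tray [([564.0, -102.0, 3.0], 0.73)]
large_dish [([613.0, -200.0, 16.0], 0.94)]
medium_dish [([567.0, -75.0, 19.0], 0.83), ([553.0, -206.0, 14.0], 0.22)]
small_dish [([501.0, -158.0, 6.0], 0.48)]
microtube [([566.0, -134.0, 12.0], 0.61), ([554.0, -212.0, 12.0], 0.39)]
back_forceps []
bottle [([744.0, 270.0, 65.0], 0.78)]
little_bottle [([350.0, 264.0, 69.0], 0.82)]
```

View pics/top0.png

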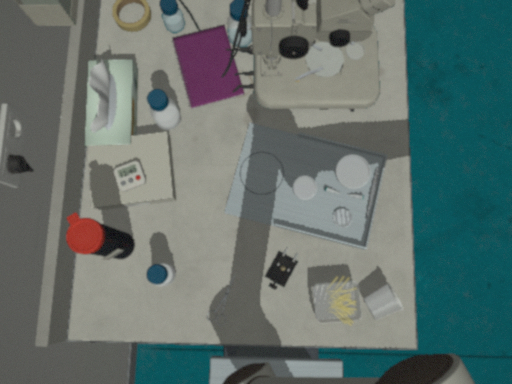

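View pics/side0.png

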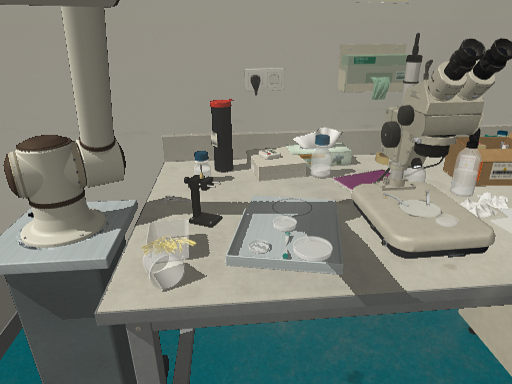

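```bash
cat > h.py <<'E'
import numpy as np, cv2
from scipy.spatial.transform import Rotation as R
def pix2plane(d,u,v,z):
    ray=np.array([(u-d["cx"])/d["fx"],-(v-d["cy"])/d["fy"],-1.0])
    w=R.from_quat(d["orientation"]).apply(ray); o=np.array(d["origin"])
    return o+w*(z-o[2])/w[2]
def world2pix(d,p):
    c=R.from_quat(d["orientation"]).inv().apply(np.array(p)-d["origin"])
    return d["cx"]+d["fx"]*c[0]/-c[2], d["cy"]-d["fy"]*c[1]/-c[2]
E
python3 - <<'E'
from bench import eyes
import cv2,numpy as np,pickle
d=eyes.get_image("top"); pickle.dump(d,open("top0.pkl","wb"))
c=d["pixels"][110:255,215:400]
cv2.imwrite("pics/top0z.png",cv2.resize(c,None,fx=4,fy=4,interpolation=cv2.INTER_CUBIC))
d=eyes.get_image("side"); pickle.dump(d,open("side0.pkl","wb"))
c=d["pixels"][180:290,215:360]
cv2.imwrite("pics/side0z.png",cv2.resize(c,None,fx=5,fy=5,interpolation=cv2.INTER_CUBIC))
print({k:d[k] for k in d if k not in("pixels","range_z")})
E
```

```text
{'fx': 366.52185765735743, 'fy': 366.52185765735743, 'cx': 261.46469739172267, 'cy': 191.2812054757659, 'origin': array([ 435.54039362, -888.39914575,  466.67752487]), 'orientation': array([ 0.54663692, -0.02318149, -0.04170813,  0.83600905]), 'shot': 4}
```

View pics/top0z.png

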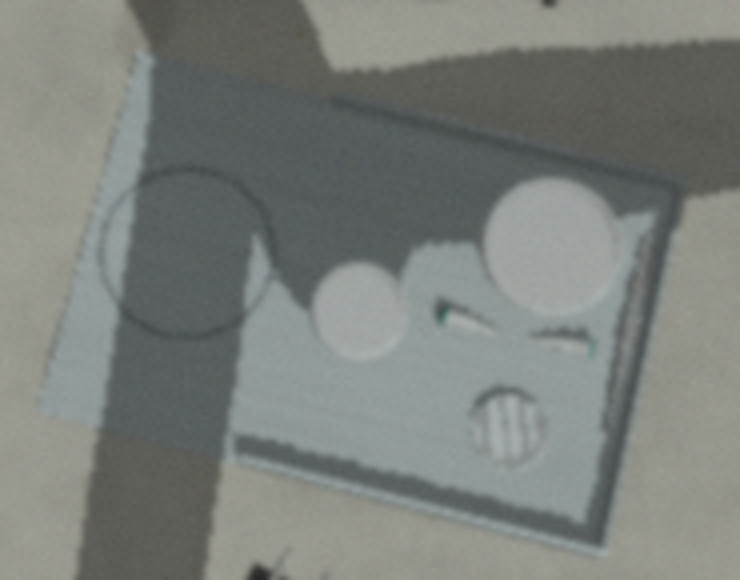

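View pics/side0z.png

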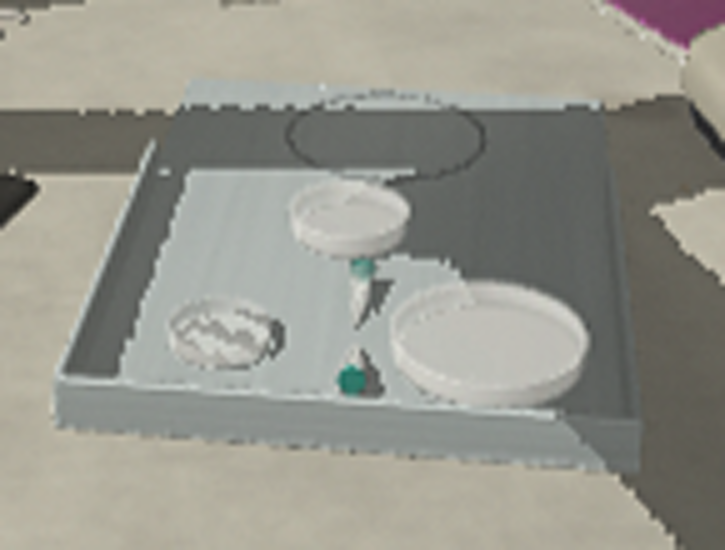

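```bash
cat > fit.py <<'E'
import pickle,numpy as np
from h import *
from scipy.optimize import least_squares
d=pickle.load(open("top0.pkl","rb"))
Z=lambda a,b:(215+(a+.5)/4-.5,110+(b+.5)/4-.5)
# tray frame: -x ~ world +y => x axis ~ -y world; y axis (z up) = world +x
pts=[((-244,125,4),Z(142,53)),((-244,-125,4),Z(42,410)),((122,125,26),Z(683,185)),((122,-125,26),Z(602,552)),((-178,0,4),Z(187,252)),((-112,-125,26),Z(235,460))]
def res(q,full=False):
    r=[]
    c,s=np.cos(q[2]),np.sin(q[2])
    for p,uv in pts:
        w=pix2plane(d,*uv,p[2])
        r+=[q[0]+c*p[0]-s*p[1]-w[0], q[1]+s*p[0]+c*p[1]-w[1]]
    return r
f=least_squares(res,[570,-120,-1.5])
print(f.x,np.round(f.fun,1))
q=f.x
def tr(w):
    c,s=np.cos(q[2]),np.sin(q[2]); a,b=w[0]-q[0],w[1]-q[1]
    return np.round([c*a+s*b,-s*a+c*b],1)
def wr(p):
    c,s=np.cos(q[2]),np.sin(q[2]); return np.round([q[0]+c*p[0]-s*p[1],q[1]+s*p[0]+c*p[1]],1)
if __name__=="__main__":
    for n,a,b,z in [("large",552,246,17),("med",361,311,17),("small",508,426,14),("tubeb",465,319,12),("tube",562,340,12),("ring",187,252,4)]:
        w=pix2plane(d,*Z(a,b),z); print(n,np.round(w,1),tr(w))
    print("ring",wr((-178,0)))
E
python3 fit.py
```

```text
[ 565.26846224 -130.21827557   -1.8108544 ] [ 2.2  1.9 -0.8  4.4  3.6 -4.5 -4.2 -1.3 -0.5  0.4 -0.3 -0.9]
large [ 614.3 -191.4   17. ] [47.8 62.2]
med [569.  -69.4  17. ] [-60.  -10.9]
small [ 497.7 -162.6   14. ] [ 47.5 -57.9]
tubeb [ 566.3 -136.2   12. ] [5.5 2.5]
tube [ 554.1 -197.9   12. ] [68.4  5.2]
ring [608.1  42.3   4. ] [-177.7    0.6]
ring [607.6  42.7]
```

move_arm(deltas="-1.5 1.2 0 0 0 0;-3.35 2.64 0 0 0 0;-3.35 2.64 0 0 0 0;-3.35 2.64 0 0 0 0;-3.35 2.64 0 0 0 0;-3.35 2.64 0 0 0 0;-3.35 2.64 0 0 0 0;-3.35 2.64 0 0 0 0;-3.35 2.64 0 0 0 0;-3.35 2.64 0 0 0 0;-3.35 2.64 0 0 0 0;-3.35 2.64 0 0 0 0", grip=0)

```text
clock: 2.5
position: [449.4, -220.7, 231.6]
ee_rot: [-0.119, 0.993, -0.0, 0.0]
contact_force: [0.1, -1.0, -0.4]
gripper_width: -0.1
```

move_arm(deltas="-3.8 2.97 0 0 0 0;-3.8 2.97 0 0 0 0;-3.8 2.97 2 0 0 0;-3.0 2.4 4 0 0 0;-0.8 0.57 4 0 0 0;0 0 4 0 0 0;0 0 3 0 0 0;0 0 0 0 0 0;0 0 0 0 0 0")

```text
clock: 3.62
position: [569.4, -70.9, 62.7]
ee_rot: [-0.12, 0.993, -0.0, 0.001]
contact_force: [0.7, -0.1, 0.2]
gripper_width: 0.1
```

```bash
python3 - <<'E'
from bench import eyes,telemetry
import cv2,pickle,numpy as np
s=telemetry.read_state(); print(s["clock"],s["position"],s["contact_force"])
d=eyes.get_image("wrist"); d["state"]=s; pickle.dump(d,open("w1.pkl","wb")); cv2.imwrite("pics/w1.png",d["pixels"]); print(d["tool_from_camera"],d["fx"])
E
```

```text
3.625 [569.42114664 -70.93792586  62.7468258 ] [ 0.68398197 -0.13889461  0.23127252]
[[ 5.02264970e-04  9.57204920e-01  2.89410590e-01  7.39101018e+01]
 [ 9.99999584e-01 -2.60458065e-04 -8.74028210e-04  3.93266055e-01]
 [-7.61244780e-04  2.89410908e-01 -9.57204652e-01 -1.44035583e+02]
 [ 0.00000000e+00  0.00000000e+00  0.00000000e+00  1.00000000e+00]] 309.6983609812109
```

View pics/w1.png

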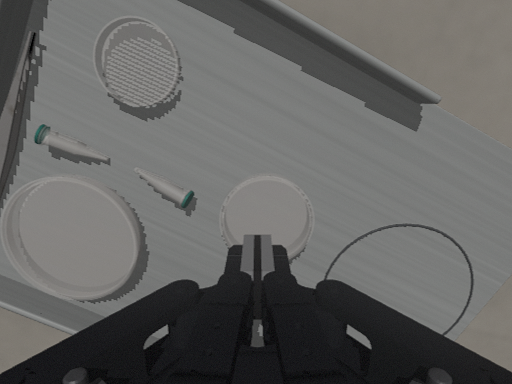

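```bash
cat >> h.py <<'E'
def wpix(d,u,v,z):
    s=d["state"];T=np.array(d["tool_from_camera"])
    ray=np.array([(u-d["cx"])/d["fx"],-(v-d["cy"])/d["fy"],-1.0])
    Q=R.from_quat(s["ee_rot"]); o=Q.apply(T[:3,3])+s["position"]; w=Q.apply(T[:3,:3]@ray)
    return o+w*(z-o[2])/w[2]
E
python3 - <<'E'
import pickle
from h import *
from fit import tr
d=pickle.load(open("w1.pkl","rb"))
for n,u,v,z in [("med",266,218,19),("large",74,238,17),("small",137,62,16),("tubeb_tip",136,170,10),("tubeb_cap",187,200,12),("tube_cap",42,133,12),("tube_tip",109,161,8),("ring",400,292,4),("wallcorner",439,99,26)]:
    w=wpix(d,u,v,z); print(n,np.round(w,1),tr(w))
E
```

```text
[ 565.26846224 -130.21827557   -1.8108544 ] [ 2.2  1.9 -0.8  4.4  3.6 -4.5 -4.2 -1.3 -0.5  0.4 -0.3 -0.9]
med [567.4 -64.9  19. ] [-64.  -13.5]
large [ 612.6 -185.9   17. ] [42.8 59.2]
small [ 493.7 -159.3   16. ] [ 45.2 -62.6]
tubeb_tip [ 558.5 -153.8   10. ] [24.6 -1. ]
tubeb_cap [ 570.1 -117.9   12. ] [-13.2   1.7]
tube_cap [ 548.3 -212.8   12. ] [84.2  3.2]
tube_tip [ 557.3 -172.3    8. ] [42.8  2.3]
ring [607.1  50.3   4. ] [-185.3   -2.3]
wallcorner [472.9  10.5  26. ] [-114.7 -123.2]
```

move_arm(deltas="0.04 0.42 1.5 0 0 0;0 0 1.5 0 0 0;0 0 0.7 0 0 0;0 0 0.2 0 0 0;0 0 0.1 0 0 0;0 0 0 0 0 0;0 0 0 0 0 0")

```text
clock: 4.55
position: [567.4, -67.3, 21.6]
ee_rot: [-0.119, 0.993, 0.0, 0.0]
contact_force: [0.3, 0.8, -0.3]
gripper_width: -0.3
```

move_arm(deltas="0 0 0.1 0 0 0;0 0 0.1 0 0 0;0 0 0 0 0 0")

```text
clock: 4.92
position: [567.0, -67.3, 19.2]
ee_rot: [-0.119, 0.993, -0.0, -0.0]
contact_force: [-0.1, 0.4, -0.1]
gripper_width: -0.0
```

move_arm(deltas="0 0 0.05 0 0 0;0 0 0 0 0 0")

```text
clock: 5.18
position: [567.1, -67.4, 19.1]
ee_rot: [-0.119, 0.993, -0.0, -0.0]
contact_force: [-1.7, 0.3, 2.4]
gripper_width: 0.1
```

move_arm(deltas="0 0 0.03 0 0 0;0 0 0 0 0 0")

```text
clock: 5.42
position: [567.2, -67.3, 19.1]
ee_rot: [-0.119, 0.993, -0.0, 0.0]
contact_force: [-2.3, 0.8, 5.6]
gripper_width: -0.3
```

move_arm(deltas="0.2 0.07 0 0 0 0;0.5 0.18 0 0 0 0;0.5 0.18 0 0 0 0;0.5 0.18 0 0 0 0")

```text
clock: 5.92
position: [549.8, -65.3, 19.1]
ee_rot: [-0.119, 0.993, -0.0, 0.001]
contact_force: [2.9, 0.1, 4.5]
gripper_width: -0.2
```

move_arm(deltas="0.5 0.18 0 0 0 0;0.5 0.18 0 0 0 0;0.5 0.18 0 0 0 0;0.5 0.18 0 0 0 0;0.5 0.18 0 0 0 0;0.5 0.18 0 0 0 0;0.5 0.18 0 0 0 0;0.2 0.07 0 0 0 0;0 0 0 0 0 0")

```text
clock: 7.05
position: [510.4, -61.1, 19.1]
ee_rot: [-0.119, 0.993, -0.0, 0.001]
contact_force: [0.3, 0.9, 6.6]
gripper_width: -0.0
```

move_arm(deltas="0 0 -0.5 0 0 0;0 0 -3 0 0 0;0 0 -4 0 0 0;0 0 0 0 0 0;0 0 0 0 0 0")

```text
clock: 7.68
position: [508.6, -61.3, 92.7]
ee_rot: [-0.119, 0.993, 0.0, -0.001]
contact_force: [-0.1, -0.9, 0.5]
gripper_width: 0.1
```

```bash
python3 - <<'E'
from bench import eyes,telemetry
import cv2,pickle,numpy as np
s=telemetry.read_state(); print(s["clock"],s["position"],s["contact_force"])
d=eyes.get_image("wrist"); d["state"]=s; pickle.dump(d,open("w2.pkl","wb")); cv2.imwrite("pics/w2.png",d["pixels"])
E
```

```text
7.675 [508.5837657  -61.32090416  92.66947724] [-0.14771688 -0.89496064  0.48109484]
```

View pics/w2.png

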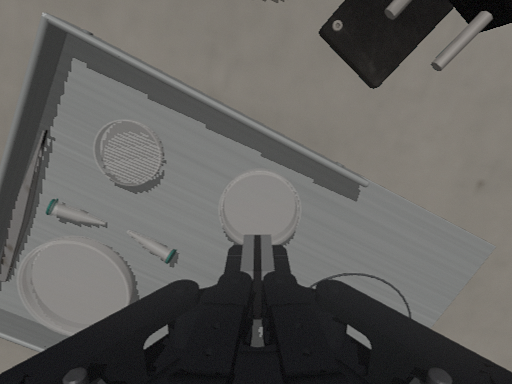

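move_arm(deltas="-1.44 -2.97 0.5 0 0 0;-1.44 -2.97 0.5 0 0 0;-1.44 -2.97 0.5 0 0 0;-1.44 -2.97 1 0 0 0;-1.44 -2.97 1 0 0 0;0 0 1.5 0 0 0;0 0 1 0 0 0;0 0 0 0 0 0;0 0 0 0 0 0")

```text
clock: 8.85
position: [615.2, -187.9, 34.0]
ee_rot: [-0.12, 0.993, -0.0, 0.0]
contact_force: [0.1, 0.1, 0.1]
gripper_width: 0.1
```

```bash
python3 - <<'E'
from bench import eyes,telemetry
import cv2,pickle,numpy as np
s=telemetry.read_state(); print(s["clock"],s["position"],s["contact_force"])
d=eyes.get_image("wrist"); d["state"]=s; pickle.dump(d,open("w3.pkl","wb")); cv2.imwrite("pics/w3.png",d["pixels"])
from h import *
from fit import tr
d2=pickle.load(open("w2.pkl","rb"))
for n,u,v,z in [("med",259,205,19),("large",72,285,19),("small",130,153,16)]:
    w=wpix(d2,u,v,z); print(n,np.round(w,1),tr(w))
E
```

```text
8.85 [ 615.21468611 -187.93400744   33.98883639] [0.05931106 0.06146769 0.10882964]
[ 565.26846224 -130.21827557   -1.8108544 ] [ 2.2  1.9 -0.8  4.4  3.6 -4.5 -4.2 -1.3 -0.5  0.4 -0.3 -0.9]
med [508.6 -59.1  19. ] [-55.6 -71.9]
large [ 610.1 -189.2   19. ] [46.6 57.6]
small [ 493.2 -157.9   16. ] [ 44.1 -63.4]
```

View pics/w3.png

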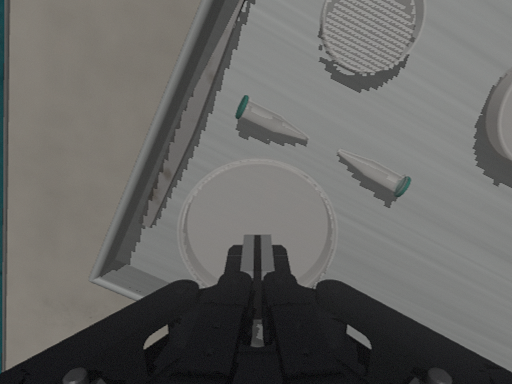

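```bash
python3 - <<'E'
import pickle
from h import *
from fit import tr
d=pickle.load(open("w3.pkl","rb"))
for n,u,v,z in [("L",178,232,19),("R",337,232,19),("T",257,159,19)]:
    w=wpix(d,u,v,z); print(n,np.round(w,1),tr(w))
s=d["state"]; Q=R.from_quat(s["ee_rot"])
print(tr(s["position"]))
for n,u,v,z in [("L",178,232,19),("R",337,232,19),("T",257,159,19)]:
    print(Q.inv().apply(wpix(d,u,v,z)-s["position"]))
E
```

```text
[ 565.26846224 -130.21827557   -1.8108544 ] [ 2.2  1.9 -0.8  4.4  3.6 -4.5 -4.2 -1.3 -0.5  0.4 -0.3 -0.9]
L [ 622.2 -231.    19. ] [84.4 79.2]
R [ 601.1 -144.9   19. ] [ 5.8 38.3]
T [ 571.8 -198.    19. ] [64.3 22.4]
[44.2 62.2]
[  3.4827005  -43.46935699  14.99869614]
[ 3.50755056 45.14250386 14.97602182]
[44.60991882  0.53086991 14.97255756]
```

move_arm(deltas="0 0 0.7 0 0 0;0 0 0.4 0 0 0;0 0 0.1 0 0 0;0 0 0.05 0 0 0;0 0 0 0 0 0")

```text
clock: 9.52
position: [615.2, -188.6, 21.1]
ee_rot: [-0.119, 0.993, -0.0, 0.0]
contact_force: [-0.1, -0.1, -0.2]
gripper_width: -0.0
```

move_arm(deltas="0 0 0.1 0 0 0;0 0 0.05 0 0 0;0 0 0 0 0 0")

```text
clock: 9.9
position: [615.2, -188.5, 19.5]
ee_rot: [-0.119, 0.993, 0.0, -0.0]
contact_force: [-0.3, 0.4, 0.0]
gripper_width: 0.1
```

move_arm(deltas="0 0 0.05 0 0 0;0 0 0 0 0 0")

```text
clock: 10.15
position: [615.2, -188.5, 19.2]
ee_rot: [-0.119, 0.993, -0.0, 0.0]
contact_force: [-0.3, 0.2, 2.2]
gripper_width: -0.2
```

move_arm(deltas="0 0 0.03 0 0 0;0 0 0 0 0 0")

```text
clock: 10.4
position: [615.3, -188.5, 19.2]
ee_rot: [-0.119, 0.993, -0.0, 0.0]
contact_force: [-1.6, 0.4, 3.6]
gripper_width: -0.1
```

move_arm(deltas="-0.06 0.1 0.01 0 0 0;-0.18 0.29 0 0 0 0;-0.3 0.48 0 0 0 0;-0.3 0.48 0 0 0 0")

```text
clock: 10.9
position: [620.8, -173.3, 19.2]
ee_rot: [-0.119, 0.993, -0.0, 0.001]
contact_force: [-1.0, -2.2, 4.3]
gripper_width: 0.0
```

move_arm(deltas="-0.3 0.48 0 0 0 0;-0.3 0.48 0 0 0 0;-0.3 0.48 0 0 0 0;-0.3 0.48 0 0 0 0;-0.3 0.5 0 0 0 0;-0.28 0.53 0 0 0 0")

```text
clock: 11.65
position: [631.2, -140.3, 19.1]
ee_rot: [-0.119, 0.993, -0.0, 0.001]
contact_force: [-0.9, -1.0, 5.0]
gripper_width: 0.2
```

move_arm(deltas="-0.28 0.53 0 0 0 0;-0.28 0.53 0 0 0 0;-0.28 0.53 0 0 0 0;-0.28 0.53 0 0 0 0;-0.28 0.53 0 0 0 0;-0.2 0.4 0 0 0 0;0 0 0 0 0 0")

```text
clock: 12.52
position: [639.6, -106.3, 19.1]
ee_rot: [-0.12, 0.993, -0.0, 0.001]
contact_force: [-1.0, 0.3, 5.3]
gripper_width: -0.1
```

```bash
python3 - <<'E'
from bench import eyes,telemetry
import cv2,pickle,numpy as np
from fit import tr
s=telemetry.read_state(); print(s["clock"],s["position"],s["contact_force"],tr(s["position"]))
d=eyes.get_image("wrist"); d["state"]=s; pickle.dump(d,open("w4.pkl","wb")); cv2.imwrite("pics/w4.png",d["pixels"])
d=eyes.get_image("side"); cv2.imwrite("pics/s4.png",cv2.resize(d["pixels"][150:300,200:400],None,fx=4,fy=4))
E
```

```text
[ 565.26846224 -130.21827557   -1.8108544 ] [ 2.2  1.9 -0.8  4.4  3.6 -4.5 -4.2 -1.3 -0.5  0.4 -0.3 -0.9]
12.525 [ 639.62289682 -106.29812988   19.12733359] [-1.02314039  0.34694159  5.28051527] [-40.9  66.5]
```

View pics/w4.png

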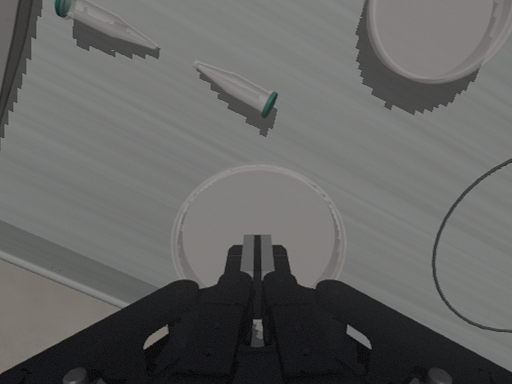

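View pics/s4.png

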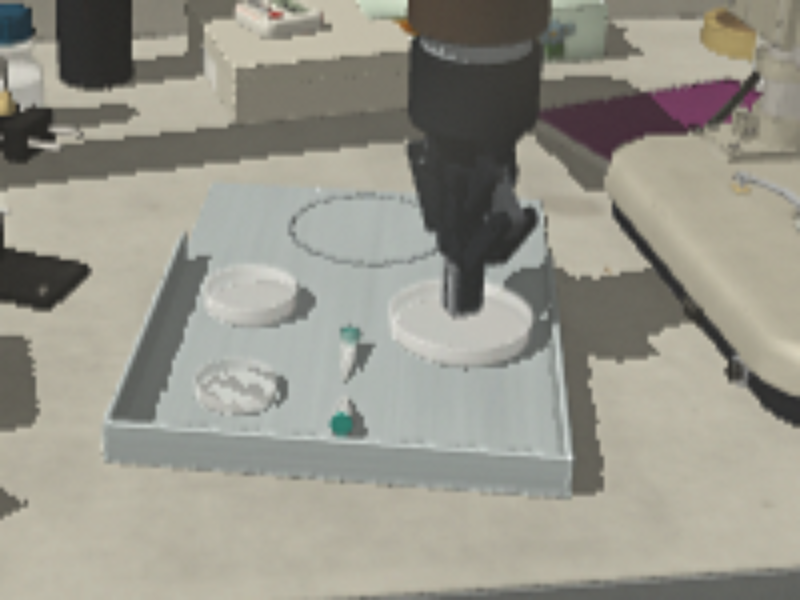

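move_arm(deltas="-0.01 0.2 0 0 0 0;-0.01 0.4 0 0 0 0;-0.02 0.6 0 0 0 0;-0.02 0.6 0 0 0 0;-0.02 0.6 0 0 0 0;-0.02 0.6 0 0 0 0")

```text
clock: 13.38
position: [633.4, -77.5, 19.1]
ee_rot: [-0.119, 0.993, -0.0, 0.001]
contact_force: [0.1, -1.0, 5.8]
gripper_width: 0.2
```

move_arm(deltas="-0.02 0.6 0 0 0 0;-0.02 0.6 0 0 0 0;-0.02 0.6 0 0 0 0;-0.02 0.6 0 0 0 0;-0.02 0.6 0 0 0 0;-0.02 0.6 0 0 0 0")

```text
clock: 14.12
position: [626.0, -42.2, 19.1]
ee_rot: [-0.119, 0.993, -0.0, 0.001]
contact_force: [-0.3, -2.1, 5.0]
gripper_width: 0.0
```

move_arm(deltas="-0.02 0.6 0 0 0 0;-0.02 0.6 0 0 0 0;-0.02 0.6 0 0 0 0;-0.02 0.6 0 0 0 0;-0.02 0.6 0 0 0 0;-0.02 0.6 0 0 0 0")

```text
clock: 14.88
position: [618.6, -6.9, 19.1]
ee_rot: [-0.119, 0.993, -0.0, 0.001]
contact_force: [0.7, -2.1, 5.3]
gripper_width: -0.1
```

move_arm(deltas="-0.02 0.6 0 0 0 0;-0.02 0.6 0 0 0 0;-0.02 0.5 0 0 0 0;-0.02 0.4 0 0 0 0;0 0.2 0 0 0 0;0 0 0 0 0 0")

```text
clock: 15.62
position: [613.9, 15.8, 19.1]
ee_rot: [-0.119, 0.993, 0.0, 0.001]
contact_force: [0.2, -0.4, 5.8]
gripper_width: 0.0
```

```bash
python3 - <<'E'
from bench import eyes,telemetry
import cv2,pickle,numpy as np
from fit import tr
s=telemetry.read_state(); print(s["clock"],s["position"],s["contact_force"],tr(s["position"]))
d=eyes.get_image("wrist"); d["state"]=s; pickle.dump(d,open("w5.pkl","wb")); cv2.imwrite("pics/w5.png",d["pixels"])
E
```

```text
[ 565.26846224 -130.21827557   -1.8108544 ] [ 2.2  1.9 -0.8  4.4  3.6 -4.5 -4.2 -1.3 -0.5  0.4 -0.3 -0.9]
15.625 [613.86449252  15.84864644  19.13625198] [ 0.22126373 -0.42199305  5.75546679] [-153.4   12.5]
```

View pics/w5.png

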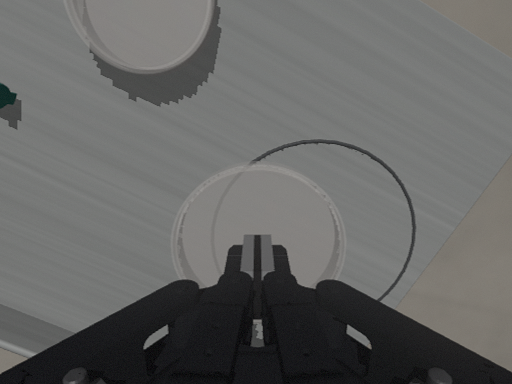

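```bash
python3 - <<'E'
import pickle
from h import *
from scipy.optimize import least_squares
d=pickle.load(open("w5.pkl","rb")); s=d["state"]; Q=R.from_quat(s["ee_rot"])
P=np.array([Q.inv().apply(wpix(d,u,v,4)-s["position"])[:2] for u,v in [(260,158),(290,145),(320,140),(360,151),(385,175),(405,200),(414,224),(400,277)]])
f=least_squares(lambda q:np.hypot(*(P-q).T)-56,[0,20]); print("ring in tool",f.x,np.round(f.fun,1))
L=[Q.inv().apply(wpix(d,u,v,19)-s["position"]) for u,v in [(172,240),(346,240),(259,165)]]; print(np.round(L,1))
E
```

```text
ring in tool [-2.94541379 31.33088972] [ 0.3  0.5  1.4  0.3 -2.4 -0.7  1.2  1.3]
[[  5.6 -42.7   0.1]
 [  5.7  45.9   0.1]
 [ 44.5   1.5   0.1]]
```

move_arm(deltas="-0.02 0.2 0 0 0 0;-0.02 0.4 0 0 0 0;-0.03 0.6 0 0 0 0;-0.03 0.6 0 0 0 0;-0.03 0.5 0 0 0 0;-0.02 0.4 0 0 0 0;0 0.1 0 0 0 0;0 0 0 0 0 0;0 0 0 0 0 0")

```text
clock: 16.8
position: [608.6, 43.3, 19.1]
ee_rot: [-0.119, 0.993, 0.0, 0.001]
contact_force: [0.1, -2.2, 6.0]
gripper_width: 0.1
```

```bash
python3 - <<'E'
from bench import eyes,telemetry
import cv2,pickle,numpy as np
s=telemetry.read_state(); print(s["clock"],s["position"],s["contact_force"])
d=eyes.get_image("wrist"); d["state"]=s; pickle.dump(d,open("w6.pkl","wb")); cv2.imwrite("pics/w6.png",d["pixels"])
E
```

```text
16.8 [608.64345256  43.33745153  19.12323111] [ 0.1008145  -2.15812314  5.96739248]
```

View pics/w6.png

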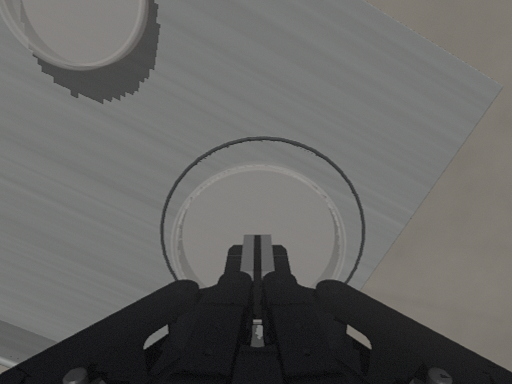

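move_arm(deltas="0 0 -0.1 0 0 0;0 0 -0.4 0 0 0;0 0 -2 0 0 0;0 0 -4 0 0 0;0 0 -5 0 0 0;0 0 -5 0 0 0;3 -2 -3 0 0 0;5 -3 0 0 0 0;5 -3 0 0 0 0;5 -3 0 0 0 0;0 0 0 0 0 0;0 0 0 0 0 0")

```text
clock: 18.35
position: [459.4, -106.5, 213.7]
ee_rot: [-0.119, 0.993, 0.0, 0.0]
contact_force: [-0.6, 0.2, 0.5]
gripper_width: -0.3
```

```bash
python3 - <<'E'
from bench import eyes,telemetry
import cv2,pickle,numpy as np
s=telemetry.read_state(); print(s["clock"],s["position"],s["contact_force"])
d=eyes.get_image("top"); cv2.imwrite("pics/top7.png",cv2.resize(d["pixels"][110:255,215:400],None,fx=4,fy=4,interpolation=cv2.INTER_CUBIC))
d=eyes.get_image("wrist"); d["state"]=s; pickle.dump(d,open("w7.pkl","wb")); cv2.imwrite("pics/w7.png",d["pixels"])
E
```

```text
18.35 [ 459.41297331 -106.46373005  213.66538238] [-0.56819312  0.19728652  0.54790935]
```

View pics/top7.png

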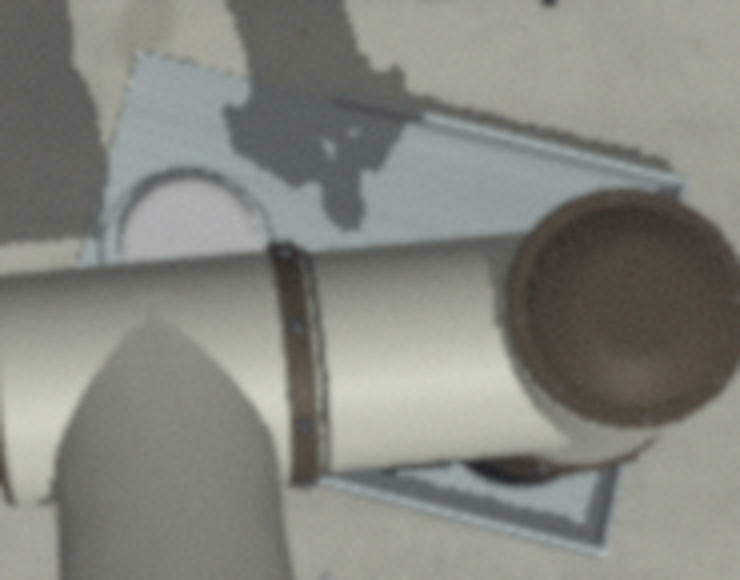

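View pics/w7.png

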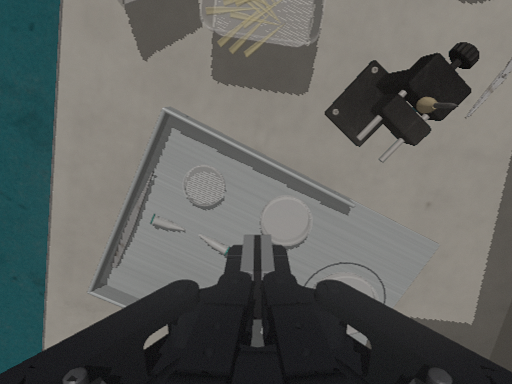

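move_arm(deltas="1 -3 0 0 0 0;1.5 -5 0 0 0 0;1.5 -5 0 0 0 0;1.5 -5 0 0 0 0;1.5 -5 0 0 0 0;1.5 -5 0 0 0 0;1.5 -5 0 0 0 0;1 -4 0 0 0 0;0 0 0 0 0 0;0 0 0 0 0 0")

```text
clock: 19.7
position: [440.6, -491.4, 212.5]
ee_rot: [-0.119, 0.993, 0.001, -0.001]
contact_force: [0.8, -0.0, -0.1]
gripper_width: -0.1
```

```bash
python3 - <<'E'
from bench import eyes,telemetry
import cv2,pickle,numpy as np
s=telemetry.read_state(); print(s["clock"],s["position"],s["contact_force"])
d=eyes.get_image("top"); cv2.imwrite("pics/top8.png",cv2.resize(d["pixels"][110:255,215:400],None,fx=4,fy=4,interpolation=cv2.INTER_CUBIC))
E
```

```text
19.7 [ 440.56838897 -491.37750393  212.51049914] [ 0.8475728  -0.00160987 -0.10369626]
```

View pics/top8.png

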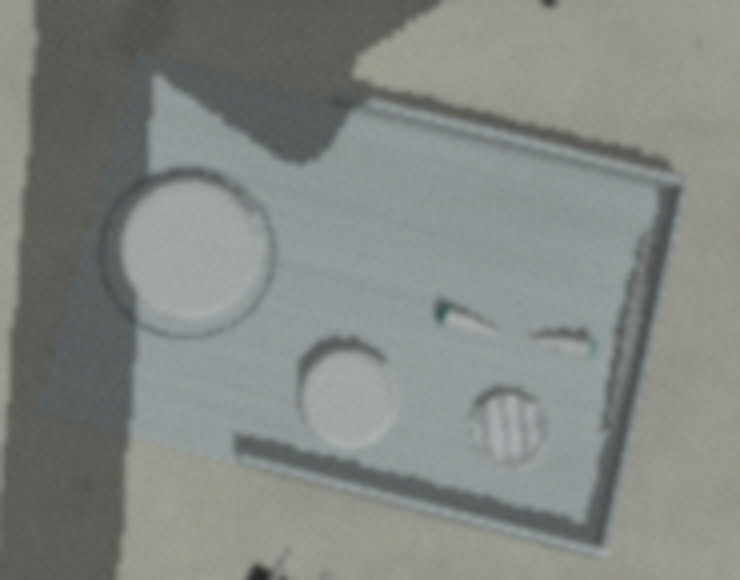

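The picture shows the large dish, centred near (192,248), inside the ring at (187,252). The medium dish is at (347,398), and the tubes, small dish and forceps are all still in the tray.

```bash
python3 -c "
from bench import arm
print(arm.job_done())"
```

```text
the job is handed in; nothing more can be done
None
```

The large dish now lies flat inside the engraved ring, and the job is handed in at about 20 s of the 72 s allowed.

- **Medium dish:** I pressed its lid with closed fingertips at about 5 N and dragged it aside. It stayed inside the tray.
- **Large dish:** I pressed it at its centre and slid it past the medium dish onto the apron. The force readings during the drag were 4 to 6 N, well under the 30 N limit, and there was almost no slip.
- **Final check from above:** with the arm withdrawn, the dish is about 3 to 4 mm off the ring's centre, against roughly 11 mm of room. The small dish, both tubes and the forceps look unmoved.
- **Bottles:** the arm never went near them. I did not look at them again after the start.
- **Disagreement between cameras:** the top and wrist cameras placed the tray up to 7 mm apart. I set the final position from where the dish and ring appeared in the wrist picture, and the later top view agreed.

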